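# Switch on the fitted lamp channel with the stylus

## Task

Take the stylus from its stand and use its tip to switch on the one channel of the lamp controller that has an LED head fitted, by pressing the raised end of that channel's rocker all the way down. Leave the other three rockers as they are, keep the hand itself off that channel, and stand the stylus back in its stand.

Things in the scene. Friction and masses are not known exactly. Their poses are not given: they have to be found in the camera images.
- stylus: Stylus, upright in its stand, 151 mm long, about 70 g, round about its z axis (tip to handle). Origin at the end of the tip. Steel shank 8 mm across (tip 7) from 0 to 55 mm; cone widening to 26 mm across at 70 mm, straight to 75; collar 44 mm across from 75 to 81 mm; black round handle 16 mm across from 81 to 151 mm: grip it there.
- stand: Fixed stylus stand: upright black tube, 52 mm outside, bore 32 mm, 90 mm tall, inner floor at 10 mm, on a round steel foot 90 mm across. Origin on the tube's axis, on the table. The seated stylus's collar rests on the rim, its tip 15 mm above the stand's origin; the cone centres it within about 3 mm.
- channel_led: Module with the LED head (finned metal cylinder 26 mm across with a lens, at x = -32 mm, top 54 mm above the origin), in any place among four modules in a row, 34 mm apart along y, on a white box 140 x 190 x 55 mm; the others have a flat disc there. Grey plate 110 x 30 x 12 mm; origin: centre of its underside, 55 mm above the table; x along it, away from the robot, z up.
- rocker_led (a joint): White rocker of that module, 50 (x) x 18 x 8 mm, pivoting about y at the module's x = 20, z = 16 mm. Rad: 0 = off (far end raised), 0.36 = fully on (far end down). Starts off. At the module's x = 35 mm its upper face is 23 mm above the module's origin when off, 17 mm when on; about 2 N there moves it. It stays where left. The other rockers are alike.
- rocker_a (a joint): Rocker of one of the channels without LED head, same values; starts off.
- rocker_b (a joint): Rocker of another channel without LED head, same values; starts on.
- rocker_c (a joint): Rocker of another channel without LED head, same values; starts off.
Not all that is in view belongs to the job. Leave any pink or red look-alike of the stand alone.

How it is judged:
By the outcome, as a careful person would: the job done as asked, in the order asked, and still so for the second after the job is handed in, with the robot touching nothing.
It also fails if it takes over 53 s, if anything falls off the work surface, if the arm or the gripper's body presses on something with over 40 N, if the wrist force passes 120 N, or if a joint passes its speed limit or range.

## Robot

A 7-joint arm with a two-finger parallel gripper is mounted at the origin on the work surface. World frame = base frame: x ahead of the robot, y to its left, z up, the work surface at z = 0. Lengths are in m, angles in rad, forces in N, time in s.
With the tool pointing down it reaches from about 0.4 to 0.9 m from the base axis. Payload 5.5 kg.
Tool frame: the origin (TCP) lies midway between the tips of the shut fingers; the grasp point (between the pads) lies 19 mm behind it; y points along the fingers, x is the direction in which the jaws open and shut, and the axes are right-handed (so a half turn about y gives the same grasp; the last joint's range is limited). The gripper opens to 92 mm and grips with 3 to 60 N. Pads are 19 mm wide; open, the fingers measure 130 mm over their backs; the gripper's body (75 mm by 190 mm) begins 47 mm behind the grasp point.
Start: joints at [1.501, 0.501, -0.427, 1.55, 0.221, 1.138, -0.21], TCP at [0.212, -0.614, 0.227] pointing down, gripper open.
Joint ranges: [-2.88, 2.88], [-0.31, 2.03], [-1.54, 1.56], [0.2, 2.42], [-1.41, 4.55], [0.19, 2.02], [-2.57, 2.57]. Speed limits (rad/s): [2.57, 2.57, 3.14, 3.14, 3.14, 3.14, 3.14].

## Interface

Orientations are given as a rotation vector (axis times angle).
In Python, from workcell import observe, grab_frame, job_done, trace, mark_of gives the robot as it stands.
- The arm moves only by the tool step_arm, never from a script. Its argument "targets" is a list of rows, each a list of 7 numbers: the turn, a rotation vector about the world's x, y, z as a fraction of full scale, then the shift along the world's x, y, z as a fraction of full scale, then the closure, from -1 (fully open) to 1 (shut). A call has exactly 10 rows; each row shifts and turns the pose as measured when the row begins; what a row does not reach is not made up. Full scale, the value 1, is 0.2 m for a shift and 0.5 rad for a turn. A row lasts 1/8 s, in which the tool goes at most 62.5 mm and 10.7 degrees, less where a joint would pass 70% of its speed; a pose out of reach is approached as far as the arm can. A call with a number of a shift or a turn outside -1 to 1 is refused whole. A call with a gripper value outside its range is refused whole. The fingers move at their own pace and stop on an object; "squeeze" is the grip in N (left out, the last holds). Time passes only in rows, so rows that do not move let the fingers close, or fill a call up. It gives the time, the measured TCP pose, the force and the opening at its end, in the units of the state.
- observe(): the state, without advancing time (a new reading comes with each control period).
- grab_frame(name): name is "scene" or "top" or "wrist"; returns a dict with "frame" (420x560x3 uint8, red, green, blue), "fx", "fy", "cx", "cy" (pixels), "k1" (the pictures are not rectified: a ray, as slopes to the right and down, at radius r is drawn at 1 + k1 r^2 times it, then the intrinsics apply), "R" (3x3) and "t" (3): a world point X has camera coordinates R X + t. Camera axes: x right, y down, z forward; pixel columns grow to the right and rows downward; lengths in m; the calibration is good to about 2 mm. A picture is of the moment at which its call begins. There is no depth.
- job_done(): hands the job in, once; it reports no verdict.
Trained networks look in a picture, given as the dict that the camera call returned (one of the last four; its "shot" number tells which), for a name from the list of things; names that differ only in an ending like _2 or _b are one class to them, and where a whole thing is asked for, a point or a joint stands for the part that bears it (a point fixed in the world has none). Each returns a list of dicts, best first, with "p" (0 to 1); they miss things now and then, are a little off and sometimes report something else, mostly with a low value. They report only what shows in the picture. A call takes as long as a camera call. They do not tell look-alikes from the thing itself.
- trace(picture, name): "pixels" (420x560 bool, what is visible of it) and "box" ([left, top, right, bottom] in pixels, round what is visible of it).
- mark_of(picture, name): "location" ([row, column] in pixels: a listed point, or the origin of a listed thing).
The state is a dict: "time_s": time; "joint_positions": joint angles; "dq": joint speeds; "tau": joint torques, N m; "position": TCP position; "ee_rot": TCP orientation; "contact_force": force on the tool from outside, world axes, zero at the start; "ft_torque": the same for the moment, N m; "opening": finger opening in m.
Only numpy, scipy, OpenCV 4.12 (cv2) and the standard library are available. Lean on these libraries where they do the work, as an engineer would, in place of code of your own. Each camera call takes 0.05 s, during which the arm holds its last target.

## Working session

There is one attempt and no reset: what is moved stays moved. The work goes in short steps, Python scripts to look and compute and a tool call to move; the robot and the scene stay as the last step left them, time stands still between calls to the robot, and variables do not carry over. Pictures are saved under pics/ and viewed, and the job is handed in when it is done.

Besides the shell and the picture viewer there is one more tool, called after "Emit:" in YAML: its name, and indented under it one key for each argument. step_arm: Moves the arm, as the interface text tells. Shift numbers are shares of 0.2 m and turn numbers shares of 0.5 rad, none past 1 either way. Its arguments: {"type":"object","properties":{"targets":{"type":"array","items":{"type":"array","items":{"type":"number","minimum":-1,"maximum":1}}},"squeeze":{"type":"number"}},"required":["targets"]}

```bash
mkdir -p pics; ls; cat > h.py <<'E'
import numpy as np, cv2
from workcell import observe, grab_frame, job_done, trace, mark_of
def save(p,n): cv2.imwrite('pics/'+n+'.png', p['frame'][:,:,::-1])
def ray(p,rc):
    r,c=rc
    d=np.array([(c-p['cx'])/p['fx'],(r-p['cy'])/p['fy']])
    s=d.copy()
    for _ in range(30): s=d/(1+p['k1']*(s@s))
    R=np.array(p['R']);t=np.array(p['t'])
    return -R.T@t, R.T@np.array([s[0],s[1],1.])
def atz(p,rc,z):
    o,d=ray(p,rc); return o+d*(z-o[2])/d[2]
def proj(p,X):
    c=np.array(p['R'])@np.array(X)+np.array(p['t']); s=c[:2]/c[2]; s=s*(1+p['k1']*(s@s))
    return np.array([s[1]*p['fy']+p['cy'], s[0]*p['fx']+p['cx']])
def tri(obs):
    A=np.zeros((3,3));b=np.zeros(3)
    for p,rc in obs:
        o,d=ray(p,rc); d=d/np.linalg.norm(d); M=np.eye(3)-np.outer(d,d); A+=M; b+=M@o
    return np.linalg.solve(A,b)
E
python3 - <<'E'
from h import *
s=observe(); print({k:np.round(v,3) for k,v in s.items()})
P={n:grab_frame(n) for n in ['scene','top','wrist']}
for n,p in P.items():
    save(p,n+'0')
    print(n,np.round(-np.array(p['R']).T@np.array(p['t']),3))
    for o in ['stylus','stand','channel_led','rocker_led']:
        print(o,[(np.round(m['location'],1),round(m['p'],2)) for m in mark_of(p,o)],[(np.round(m['box']),round(m['p'],2)) for m in trace(p,o)])
E
```

```text
pics
{'time_s': np.float64(0.0), 'joint_positions': array([ 1.501,  0.502, -0.427,  1.551,  0.221,  1.138, -0.21 ]), 'dq': array([ 0.002,  0.002, -0.   ,  0.001, -0.   , -0.002, -0.001]), 'tau': array([-0.0000e+00, -5.6660e+01, -5.8160e+00, -2.7912e+01, -6.9000e-02,
        3.1000e-02,  0.0000e+00]), 'position': array([ 0.212, -0.614,  0.226]), 'ee_rot': array([-1.347,  0.962, -0.959]), 'contact_force': array([ 0.278, -0.135,  0.923]), 'ft_torque': array([-0.048,  0.018,  0.002]), 'opening': np.float64(0.092)}
scene [ 0.958 -0.043  0.837]
stylus [(array([190.4, 202.6]), 0.57)] [(array([188., 149., 205., 182.]), 0.92)]
stand [(array([212. , 260.4]), 0.91), (array([178.4, 150.6]), 0.82), (array([193.9, 202.5]), 0.77)] [(array([185., 170., 223., 210.]), 0.89), (array([242., 182., 282., 229.]), 0.68), (array([169., 220., 206., 270.]), 0.66)]
channel_led [(array([216.6, 351.7]), 0.65)] [(array([343., 190., 365., 241.]), 0.83)]Traceback (most recent call last):
  File "<stdin>", line 8, in <module>
ValueError: it knows: channel_led, stand, stylus
```

```bash
python3 - <<'E'
from h import *
P={n:grab_frame(n) for n in ['scene','top','wrist']}
for n,p in P.items():
    save(p,n+'0')
    print(n,np.round(-np.array(p['R']).T@np.array(p['t']),3))
    for o in ['stylus','stand','channel_led']:
        print(o,[(np.round(m['location'],1),round(m['p'],2)) for m in mark_of(p,o)],[(np.round(m['box']),round(m['p'],2)) for m in trace(p,o)])
E
```

```text
scene [ 0.958 -0.043  0.837]
stylus [(array([191.7, 204. ]), 0.77)] [(array([186., 146., 205., 182.]), 0.55)]
stand [(array([175.7, 150.5]), 0.92), (array([249.3, 190.4]), 0.86), (array([213.1, 258.3]), 0.83)] [(array([244., 182., 281., 229.]), 0.91), (array([129., 145., 169., 194.]), 0.79), (array([170., 219., 210., 271.]), 0.78), (array([184., 168., 222., 210.]), 0.72)]
channel_led [(array([213.3, 351.4]), 0.59), (array([195.2, 205.1]), 0.36)] [(array([343., 191., 365., 242.]), 0.68)]
top [ 0.448 -0.032  0.798]
stylus [(array([233.5, 366. ]), 0.7), (array([178.3, 201.9]), 0.24)] [(array([363., 223., 395., 248.]), 0.7)]
stand [(array([234.1, 365.6]), 0.94), (array([205.1, 299.6]), 0.73), (array([255.7, 425.9]), 0.71)] [(array([345., 212., 383., 257.]), 0.94), (array([353., 146., 401., 190.]), 0.91), (array([279., 185., 318., 233.]), 0.83), (array([405., 234., 461., 276.]), 0.82)]
channel_led [(array([177.7, 197.6]), 0.61), (array([234.5, 366.5]), 0.38)] [(array([188., 152., 209., 212.]), 0.75)]
wrist [ 0.277 -0.591  0.385]
stylus [] []
stand [] []
channel_led [] []
```

View pics/scene0.png

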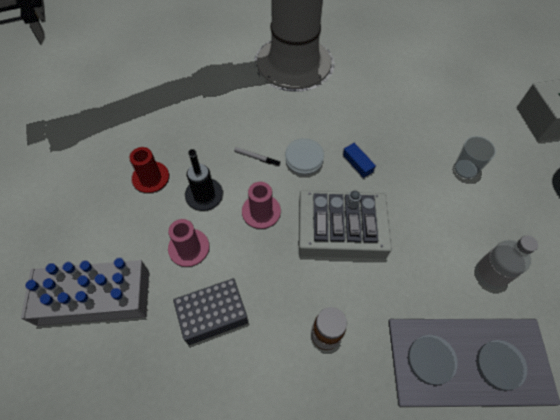

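View pics/top0.png

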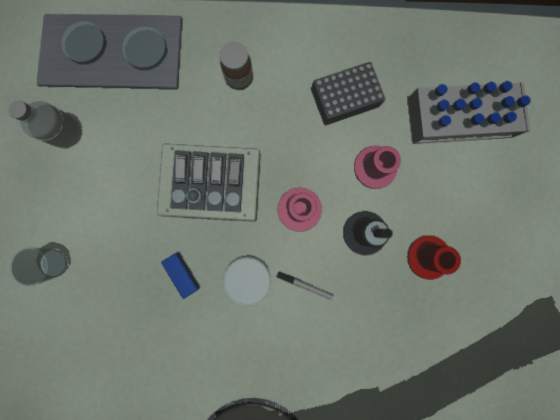

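View pics/wrist0.png

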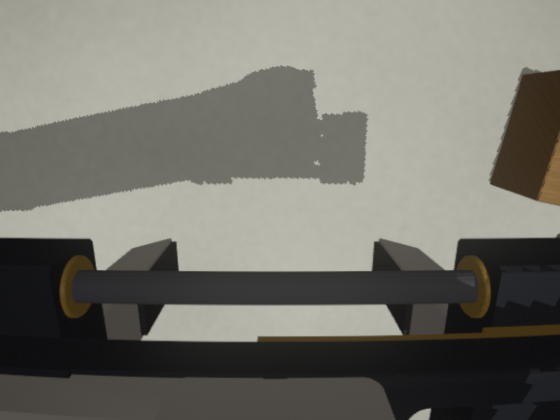

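```bash
python3 - <<'E'
from h import *
P={n:grab_frame(n) for n in ['scene','top']}
p=P['scene'];q=P['top']
a=p['frame'][180:270,290:400]; cv2.imwrite('pics/s1.png',cv2.resize(a,None,fx=7,fy=6.5,interpolation=cv2.INTER_CUBIC)[:,:,::-1])
a=q['frame'][135:230,150:270]; cv2.imwrite('pics/t1.png',cv2.resize(a,None,fx=6,fy=6,interpolation=cv2.INTER_CUBIC)[:,:,::-1])
a=q['frame'][200:265,330:400]; cv2.imwrite('pics/t2.png',cv2.resize(a,None,fx=8,fy=8,interpolation=cv2.INTER_CUBIC)[:,:,::-1])
a=p['frame'][140:215,175:230]; cv2.imwrite('pics/s2.png',cv2.resize(a,None,fx=8,fy=8,interpolation=cv2.INTER_CUBIC)[:,:,::-1])
print(p['fx'],p['k1'],q['fx'],q['k1'])
E
```

```text
418.25225617993226 -0.03309730519926802 391.3494546570617 -0.05197531319120778
```

View pics/s1.png

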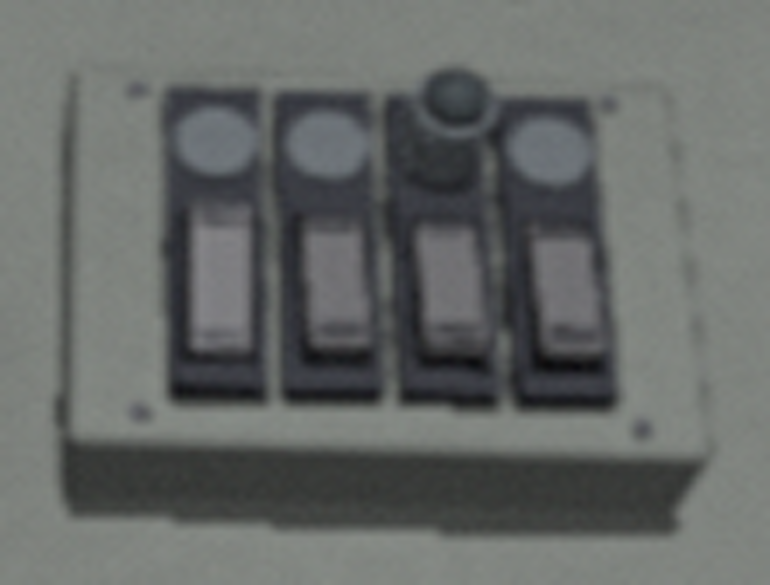

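View pics/t1.png

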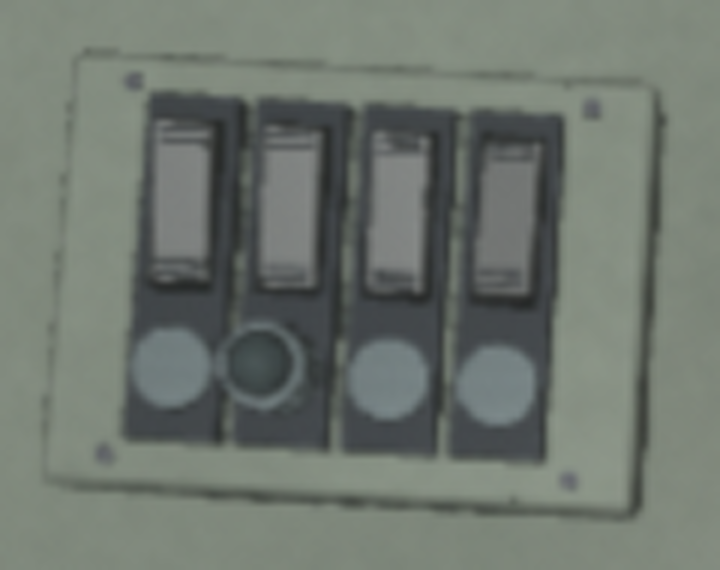

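View pics/t2.png

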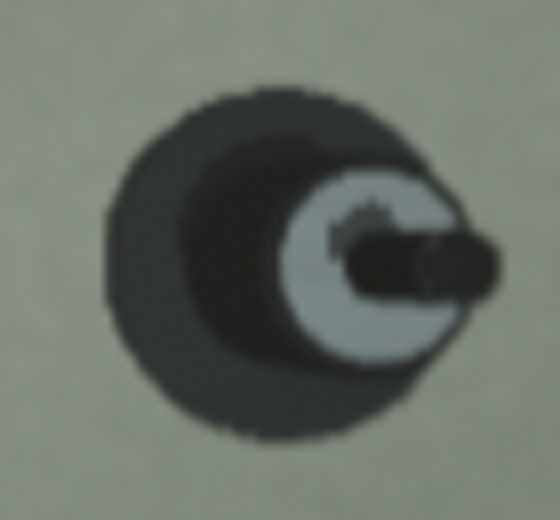

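View pics/s2.png

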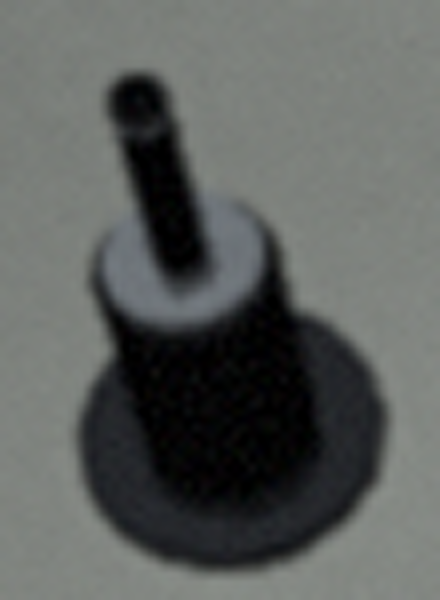

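```bash
python3 - <<'E'
from h import *
p=grab_frame('scene');q=grab_frame('top')
def T1(x,y): return ((y+.5)/6-.5+135,(x+.5)/6-.5+150)
def S1(x,y): return ((y+.5)/6.5-.5+180,(x+.5)/7-.5+290)
def T2(x,y): return ((y+.5)/8-.5+200,(x+.5)/8-.5+330)
def S2(x,y): return ((y+.5)/8-.5+140,(x+.5)/8-.5+175)
f=lambda v:np.round(v,4)
print('foot',f(atz(q,T2(285,265),0.004)), f(atz(p,S2(233,443),0.004)))
print('collar',f(atz(q,T2(372,265),.096)),f(atz(p,S2(185,263),.096)),f(tri([(q,T2(372,265)),(p,S2(185,263))])))
print('htop',f(atz(q,T2(468,266),.166)),f(atz(p,S2(137,100),.166)),f(tri([(q,T2(468,266)),(p,S2(137,100))])))
ct=[(78,55),(655,88),(632,515),(45,480)]
c=[atz(q,T1(*a),.055) for a in ct]; print('box t',f(c),f(np.mean(c,0)))
cs=[(708,455),(65,440),(75,72),(668,88)]
c=[atz(p,S1(*a),.055) for a in cs]; print('box s',f(c),f(np.mean(c,0)))
mt=[(257,98),(350,105),(328,450),(235,443)]
c=[atz(q,T1(*a),.067) for a in mt]; m=np.mean(c,0); print('mod t',f(c),f(m)); d=(c[0]+c[1]-c[2]-c[3]); print(np.linalg.norm(d)/2,np.arctan2(d[1],d[0]))
ax=d[:2]/np.linalg.norm(d[:2])
ms=[(498,408),(402,402),(385,98),(480,100)]
c=[atz(p,S1(*a),.067) for a in ms]; print('mod s',f(c),f(np.mean(c,0))); 
pr=m[:2]+ax*.035
print('press',pr, 'LED',m[:2]-ax*.032)
h=np.append(m[:2]-ax*.032,.109);print(proj(q,h),proj(p,h),T1(262,365),S1(455,98))
h=np.append(pr,.078);print('press px',proj(q,h),proj(p,h))
E
```

```text
foot [ 0.4503 -0.2165  0.004 ] [ 0.4534 -0.214   0.004 ]
collar [ 0.4506 -0.2148  0.096 ] [ 0.453  -0.2132  0.096 ] [ 0.4506 -0.2148  0.0929]
htop [ 0.4507 -0.2163  0.166 ] [ 0.4517 -0.2141  0.166 ] [ 0.4507 -0.2154  0.1651]
box t [[0.6099 0.1888 0.055 ]
 [0.6045 0.0029 0.055 ]
 [0.4676 0.0057 0.055 ]
 [0.4731 0.1918 0.055 ]] [0.5388 0.0973 0.055 ]
box s [[0.6111 0.1902 0.055 ]
 [0.6073 0.0024 0.055 ]
 [0.4713 0.0081 0.055 ]
 [0.4758 0.1947 0.055 ]] [0.5414 0.0988 0.055 ]
mod t [[0.5951 0.1278 0.067 ]
 [0.5937 0.0983 0.067 ]
 [0.4847 0.1003 0.067 ]
 [0.486  0.1294 0.067 ]] [0.5399 0.114  0.067 ]
0.10905811771889173 -0.016835228973516008
mod s [[0.6008 0.1274 0.067 ]
 [0.599  0.0997 0.067 ]
 [0.4879 0.1028 0.067 ]
 [0.4884 0.1321 0.067 ]] [0.544  0.1155 0.067 ]
press [0.57486152 0.11338423] LED [0.50787101 0.11451214]
[194.93046976 192.58250055] [192.36056821 353.93146742] (195.41666666666666, 193.25) (194.65384615384616, 354.57142857142856)
press px [160.63709344 198.37501593] [228.40379493 353.63515367]
```

```bash
python3 - <<'E'
from h import *
from scipy.spatial.transform import Rotation as R
s=observe(); M=R.from_rotvec(s['ee_rot']).as_matrix(); print(np.round(M,4)); print(s['position'])
print('jaw yaw',np.degrees(np.arctan2(M[1,0],M[0,0])))
# level: minimal rotation taking tool y to -z
y=M[:,1]; ax=np.cross(y,[0,0,-1]); print('tilt fix rotvec',ax)
E
```

```text
[[ 0.3268  0.      0.9451]
 [-0.9451 -0.      0.3268]
 [ 0.     -1.      0.    ]]
[ 0.21239676 -0.61430707  0.22673421]
jaw yaw -70.92592583903253
tilt fix rotvec [5.29805658e-06 1.47186603e-05 0.00000000e+00]
```

Emit:
step_arm:
  targets:
    - [0, 0, 0.2, 0.15, 0.25, 0, -1]
    - [0, 0, 0.2, 0.15, 0.25, 0, -1]
    - [0, 0, 0.2, 0.15, 0.25, 0, -1]
    - [0, 0, 0.2, 0.15, 0.25, 0, -1]
    - [0, 0, 0.2, 0.15, 0.25, 0, -1]
    - [0, 0, 0.2, 0.15, 0.25, 0, -1]
    - [0, 0, 0.2, 0.15, 0.25, 0, -1]
    - [0, 0, 0.2, 0.15, 0.25, 0, -1]
    - [0, 0, 0, 0, 0, 0, -1]
    - [0, 0, 0, 0, 0, 0, -1]
  squeeze: 40

```text
time_s: 2.95
position: [0.4568, -0.2029, 0.2289]
ee_rot: [-1.551, 0.319, -0.332]
contact_force: [-0.8, -0.9, 0.0]
opening: 0.092
```

```bash
cat > st.py <<'E'
from h import *
from scipy.spatial.transform import Rotation as R
def st():
    s=observe(); M=R.from_rotvec(s['ee_rot']).as_matrix()
    print('t',round(float(s['time_s']),2),'pos',np.round(s['position'],4),'yaw',round(np.degrees(np.arctan2(M[1,0],M[0,0])),1),'tilt',np.round(M[:,1],3),'q',np.round(s['joint_positions'],2),'F',np.round(s['contact_force'],1),'op',round(float(s['opening']),4))
    return s
E
python3 - <<'E'
from st import *
s=st()
p=grab_frame('wrist');save(p,'w1'); q=grab_frame('top'); save(q,'t3')
for o in ['stylus','stand','channel_led']:
    print(o,[(np.round(m['location'],1),round(m['p'],2)) for m in mark_of(p,o)],[(np.round(m['box']),round(m['p'],2)) for m in trace(p,o)])
for X in [(.4515,-.2148,.166),(.4515,-.2148,.096),(.4515,-.2148,.0)]: print(proj(p,X))
E
```

```text
t 2.95 pos [ 0.4568 -0.2029  0.2289] yaw -23.7 tilt [ 0.007 -0.006 -1.   ] q [ 1.06  0.28 -0.81  1.92  0.24  1.03 -0.27] F [-0.8 -0.9  0. ] op 0.092
stylus [(array([189.3, 271.3]), 0.84)] [(array([247., 186., 297., 255.]), 0.8)]
stand [(array([ 49.7, 258.5]), 0.94), (array([189. , 272.3]), 0.79), (array([155.3, 394.5]), 0.72), (array([305.7, 279.7]), 0.71)] [(array([231., 147., 316., 234.]), 0.97), (array([244., 304., 317., 339.]), 0.88), (array([355., 113., 459., 193.]), 0.6), (array([210.,   0., 304., 100.]), 0.58)]
channel_led [] []
[241.81502641 273.78586238]
[212.39149347 273.29449861]
[188.41422112 272.89525208]
```

View pics/w1.png

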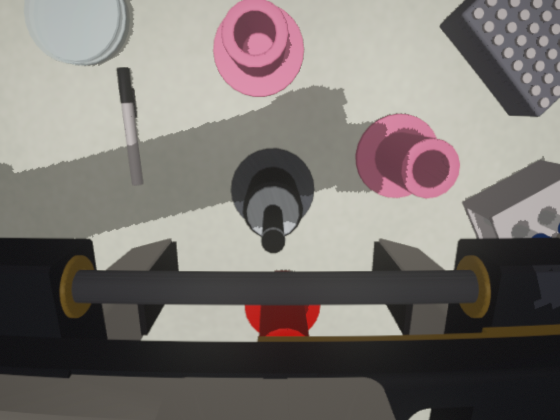

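Emit:
step_arm:
  targets:
    - [0.012, 0.014, 0, -0.027, -0.06, 0, -1]
    - [0, 0, 0, 0, 0, -0.1, -1]
    - [0, 0, 0, 0, 0, -0.08, -1]
    - [0, 0, 0, 0, 0, 0, -1]
    - [0, 0, 0, 0, 0, 0, -1]
    - [0, 0, 0, 0, 0, 0, -1]
    - [0, 0, 0, 0, 0, 0, -1]
    - [0, 0, 0, 0, 0, 0, -1]
    - [0, 0, 0, 0, 0, 0, -1]
    - [0, 0, 0, 0, 0, 0, -1]

```text
time_s: 4.6
position: [0.4509, -0.2199, 0.1934]
ee_rot: [-1.547, 0.327, -0.33]
contact_force: [0.5, 0.3, -1.2]
opening: 0.0918
```

```bash
python3 - <<'E'
from st import *
s=st()
E
```

```text
t 4.6 pos [ 0.4509 -0.2199  0.1934] yaw -24.0 tilt [ 0.001 -0.002 -1.   ] q [ 1.06  0.33 -0.78  1.94  0.28  0.97 -0.28] F [ 0.5  0.3 -1.2] op 0.0918
```

Emit:
step_arm:
  targets:
    - [0, 0, 0, 0.003, 0.025, 0, -1]
    - [0, 0, 0, 0, 0, -0.125, -1]
    - [0, 0, 0, 0, 0, -0.125, -1]
    - [0, 0, 0, 0, 0, -0.125, -1]
    - [0, 0, 0, 0, 0, 0, -1]
    - [0, 0, 0, 0, 0, 0, -1]
    - [0, 0, 0, 0, 0, 0, -1]
    - [0, 0, 0, 0, 0, 0, -1]
    - [0, 0, 0, 0, 0, 0, -1]
    - [0, 0, 0, 0, 0, 0, -1]

```text
time_s: 5.85
position: [0.4546, -0.2142, 0.1207]
ee_rot: [-1.549, 0.322, -0.335]
contact_force: [0.1, 0.2, 1.5]
opening: 0.0918
```

```bash
python3 - <<'E'
from st import *
s=st()
p=grab_frame('wrist');save(p,'w2')
p=grab_frame('scene');save(p,'s3')
E
```

```text
t 5.85 pos [ 0.4546 -0.2142  0.1207] yaw -24.0 tilt [ 0.008 -0.005 -1.   ] q [ 0.98  0.44 -0.72  2.01  0.4   0.83 -0.38] F [0.1 0.2 1.5] op 0.0918
```

View pics/w2.png

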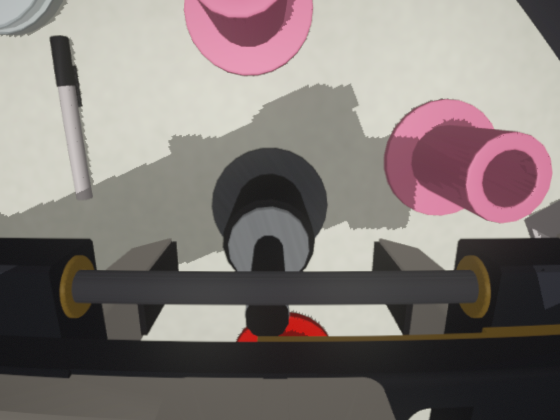

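View pics/s3.png

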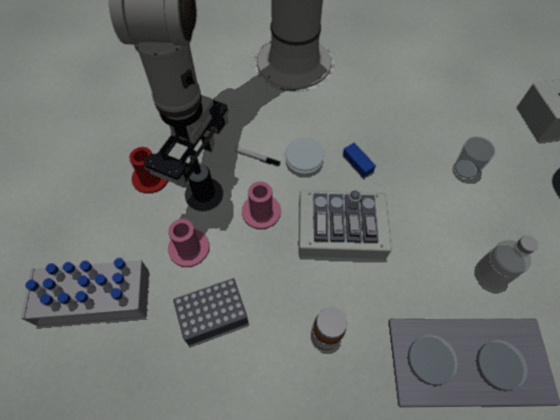

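Emit:
step_arm:
  targets:
    - [0.01, 0.016, 0, -0.015, -0.003, -0.008, -1]
    - [0, 0, 0, 0, 0, 0, -1]
    - [0, 0, 0, 0, 0, 0, -1]
    - [0, 0, 0, 0, 0, 0, 1]
    - [0, 0, 0, 0, 0, 0, 1]
    - [0, 0, 0, 0, 0, 0, 1]
    - [0, 0, 0, 0, 0, 0, 1]
    - [0, 0, 0, 0, 0, 0, 1]
    - [0, 0, 0, 0, 0, 0, 1]
    - [0, 0, 0, 0, 0, 0, 1]
  squeeze: 40

```text
time_s: 7.2
position: [0.4512, -0.2147, 0.1187]
ee_rot: [-1.545, 0.329, -0.327]
contact_force: [0.0, 0.2, -0.0]
opening: 0.0263
```

```bash
python3 - <<'E'
from st import *
s=st()
p=grab_frame('wrist');save(p,'w3')
E
```

```text
t 7.2 pos [ 0.4512 -0.2147  0.1187] yaw -24.0 tilt [-0.001  0.001 -1.   ] q [ 0.99  0.44 -0.72  2.01  0.39  0.83 -0.38] F [ 0.   0.2 -0. ] op 0.0263
```

View pics/w3.png

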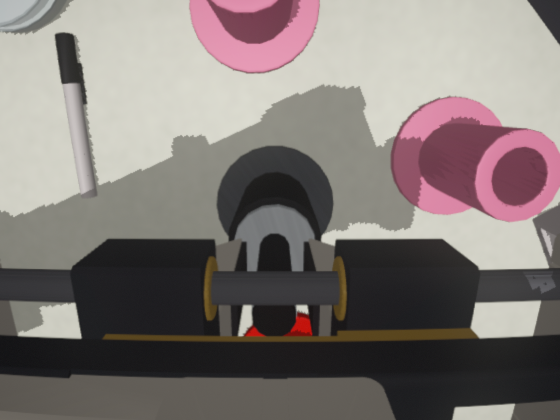

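Emit:
step_arm:
  targets:
    - [0, 0, 0, 0, 0, 0, 1]
    - [0, 0, 0, 0, 0, 0, 1]
    - [0, 0, 0, 0, 0, 0, 1]
    - [0, 0, 0, 0, 0, 0, 1]
    - [0, 0, 0, 0, 0, 0, 1]
    - [0, 0, 0, 0, 0, 0.05, 1]
    - [0, 0, 0, 0, 0, 0.05, 1]
    - [0, 0, 0, 0, 0, 0.05, 1]
    - [0, 0, 0, 0, 0, 0, 1]
    - [0, 0, 0, 0, 0, 0, 1]
  squeeze: 40

```text
time_s: 8.5
position: [0.4513, -0.2148, 0.1514]
ee_rot: [-1.546, 0.329, -0.328]
contact_force: [-0.3, 0.3, -1.4]
opening: 0.0156
```

```bash
python3 - <<'E'
from st import *
s=st()
p=grab_frame('scene');cv2.imwrite('pics/s4.png',cv2.resize(p['frame'][100:230,120:260],None,fx=4,fy=4)[:,:,::-1])
E
```

```text
t 8.5 pos [ 0.4513 -0.2148  0.1514] yaw -24.0 tilt [-0.001  0.    -1.   ] q [ 1.02  0.39 -0.75  1.98  0.34  0.89 -0.34] F [-0.3  0.3 -1.4] op 0.0156
```

View pics/s4.png

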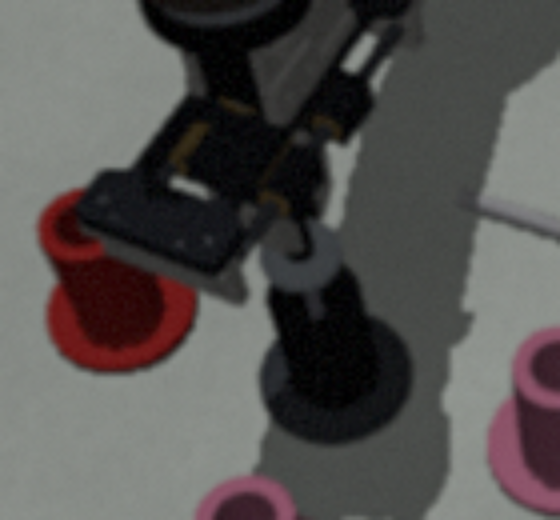

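Emit:
step_arm:
  targets:
    - [0, 0, 0, 0, 0, 0.14, 1]
    - [0, 0, 0, 0, 0, 0.14, 1]
    - [0, 0, 0, 0, 0, 0.14, 1]
    - [0, 0, 0, 0, 0, 0.14, 1]
    - [0, 0, 0, 0, 0, 0, 1]
    - [0, 0, 0, 0.06, 0.16, 0, 1]
    - [0, 0, 0, 0.06, 0.16, 0, 1]
    - [0, 0, 0, 0.06, 0.16, 0, 1]
    - [0, 0, 0, 0.06, 0.16, 0, 1]
    - [0, 0, 0, 0.06, 0.16, 0, 1]

```text
time_s: 9.8
position: [0.5058, -0.0531, 0.2569]
ee_rot: [-1.543, 0.346, -0.323]
contact_force: [0.4, 0.3, -1.3]
opening: 0.0152
```

```bash
python3 - <<'E'
from st import *
s=st()
E
```

```text
t 9.8 pos [ 0.5058 -0.0531  0.2569] yaw -24.5 tilt [-0.014  0.005 -1.   ] q [ 0.8   0.3  -0.89  1.84  0.25  1.13 -0.6 ] F [ 0.4  0.3 -1.3] op 0.0152
```

Emit:
step_arm:
  targets:
    - [-0.01, -0.028, 0, 0.07, 0.16, 0, 1]
    - [0, 0, 0, 0.07, 0.16, 0, 1]
    - [0, 0, 0, 0.07, 0.16, 0, 1]
    - [0, 0, 0, 0.07, 0.16, 0, 1]
    - [0, 0, 0, 0.07, 0.16, 0, 1]
    - [0, 0, 0, 0, 0, 0, 1]
    - [0, 0, 0, 0, 0, 0, 1]
    - [0, 0, 0, 0, 0, 0, 1]
    - [0, 0, 0, 0, 0, 0, 1]
    - [0, 0, 0, 0, 0, 0, 1]

```text
time_s: 11.05
position: [0.5711, 0.1105, 0.2434]
ee_rot: [-1.55, 0.348, -0.321]
contact_force: [-0.1, 0.3, -1.1]
opening: 0.0153
```

```bash
python3 - <<'E'
from st import *
s=st()
p=grab_frame('wrist');save(p,'w4')
q=grab_frame('scene');cv2.imwrite('pics/s5.png',cv2.resize(q['frame'][120:260,270:410],None,fx=4,fy=4)[:,:,::-1])
M=R.from_rotvec(s['ee_rot']).as_matrix()
for d in (0,.03): 
  X=s['position']+M[:,1]*(.1037-d); print(X,proj(p,X),proj(q,X))
for X in [(.576,.114,.078),(.508,.1145,.109)]: print(proj(p,X),proj(q,X))
E
```

```text
t 11.05 pos [0.5711 0.1105 0.2434] yaw -24.4 tilt [-0.017 -0.001 -1.   ] q [ 0.42  0.48 -0.87  1.68  0.38  1.18 -0.98] F [-0.1  0.3 -1.1] op 0.0153
[0.56932703 0.11041481 0.13970944] [206.55428524 274.72268444] [211.29801835 357.10929521]
[0.56985173 0.11045042 0.16970483] [217.98734394 274.68795162] [203.67853416 359.91204349]
[182.32964496 280.89303291] [228.90683401 353.9834825 ]
[221.3677751  207.52923363] [192.41415277 353.93084189]
```

View pics/w4.png

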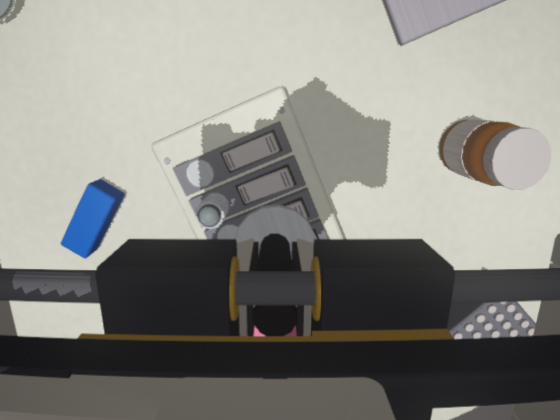

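View pics/s5.png

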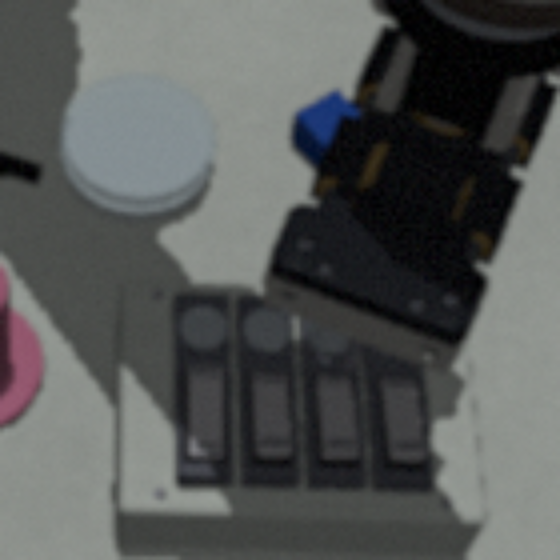

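```bash
python3 - <<'E'
from st import *
p=grab_frame('wrist')
a=p['frame'][75:250,145:345].copy()
a=cv2.resize(a,None,fx=4,fy=3.4,interpolation=cv2.INTER_CUBIC)
def mk(X,c):
    r,cc=proj(p,X); cv2.circle(a,(int((cc+.5-145)*4),int((r+.5-75)*3.4)),3,c,-1)
m=np.array([.541,.1145]);th=-.0168;ax=np.array([np.cos(th),np.sin(th)]);ay=np.array([-ax[1],ax[0]])
for u in(-.055,.055):
  for v in(-.015,.015): mk([*(m+u*ax+v*ay),.067],(255,0,0))
mk([*(m+.035*ax),.078],(0,255,0)); mk([*(m-.032*ax),.109],(255,255,0))
cv2.imwrite('pics/w5.png',a[:,:,::-1])
for n in trace(p,'channel_led')[:2]: print(n['box'],n['p'])
for n in mark_of(p,'channel_led')[:2]: print(n['location'],n['p'],proj(p,[*m,.055]))
E
```

```text
[192.0, 156.0, 306.8, 229.1] 0.98
[192.7, 247.4] 0.87 [191.84845273 248.06606543]
```

View pics/w5.png

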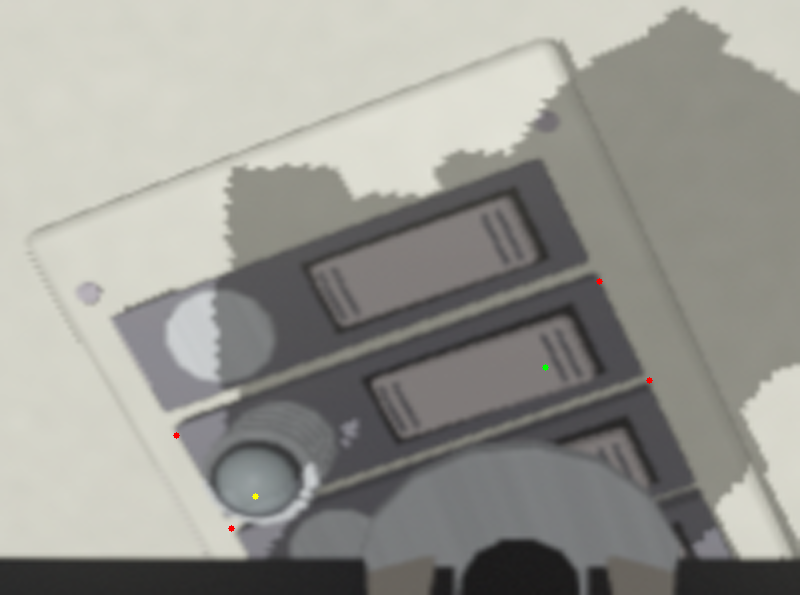

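Emit:
step_arm:
  targets:
    - [0.002, -0.034, 0, 0.022, 0.025, 0, 1]
    - [0, 0, 0, 0, 0, 0, 1]
    - [0, 0, 0, 0, 0, 0, 1]
    - [0, 0, 0, 0, 0, -0.06, 1]
    - [0, 0, 0, 0, 0, -0.06, 1]
    - [0, 0, 0, 0, 0, -0.06, 1]
    - [0, 0, 0, 0, 0, -0.04, 1]
    - [0, 0, 0, 0, 0, 0, 1]
    - [0, 0, 0, 0, 0, 0, 1]
    - [0, 0, 0, 0, 0, 0, 1]

```text
time_s: 12.55
position: [0.5754, 0.1168, 0.1956]
ee_rot: [-1.545, 0.333, -0.333]
contact_force: [0.3, -0.2, -0.2]
opening: 0.0156
```

```bash
python3 - <<'E'
from st import *
s=st()
q=grab_frame('scene');cv2.imwrite('pics/s6.png',cv2.resize(q['frame'][160:260,290:400],None,fx=6,fy=6,interpolation=cv2.INTER_CUBIC)[:,:,::-1])
q2=grab_frame('top');cv2.imwrite('pics/t6.png',cv2.resize(q2['frame'][110:230,150:270],None,fx=5,fy=5,interpolation=cv2.INTER_CUBIC)[:,:,::-1])
M=R.from_rotvec(s['ee_rot']).as_matrix()
X=s['position']+M[:,1]*(.1037); print(X,proj(q,X),proj(q2,X))
E
```

```text
t 12.55 pos [0.5754 0.1168 0.1956] yaw -24.3 tilt [-0.  0. -1.] q [ 0.39  0.52 -0.84  1.73  0.44  1.08 -1.03] F [ 0.3 -0.2 -0.2] op 0.0156
[0.57532832 0.11686529 0.09191555] [225.50471171 356.51823906] [158.96236099 195.01243188]
```

View pics/s6.png

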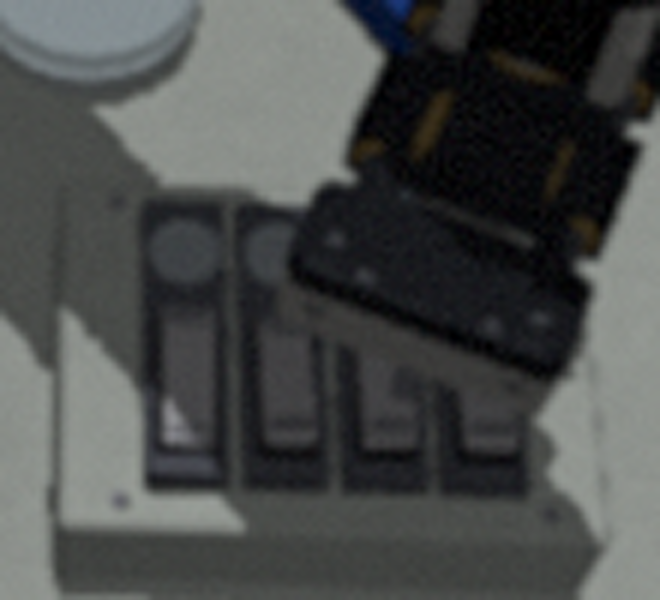

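View pics/t6.png

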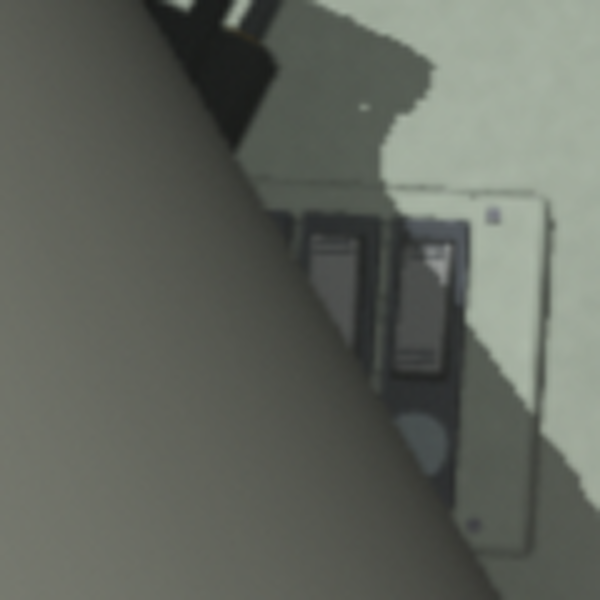

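Emit:
step_arm:
  targets:
    - [0, 0, 0, 0, -0.007, 0, 1]
    - [0, 0, 0, 0, 0, 0, 1]
    - [0, 0, 0, 0, 0, -0.03, 1]
    - [0, 0, 0, 0, 0, -0.03, 1]
    - [0, 0, 0, 0, 0, -0.01, 1]
    - [0, 0, 0, 0, 0, -0.01, 1]
    - [0, 0, 0, 0, 0, -0.01, 1]
    - [0, 0, 0, 0, 0, -0.01, 1]
    - [0, 0, 0, 0, 0, -0.005, 1]
    - [0, 0, 0, 0, 0, -0.005, 1]

```text
time_s: 13.9
position: [0.5773, 0.1157, 0.1755]
ee_rot: [-1.544, 0.33, -0.337]
contact_force: [-2.0, -1.3, 8.7]
opening: 0.0153
```

```bash
python3 - <<'E'
from st import *
s=st()
q=grab_frame('scene');cv2.imwrite('pics/s7.png',cv2.resize(q['frame'][160:260,290:400],None,fx=6,fy=6,interpolation=cv2.INTER_CUBIC)[:,:,::-1])
M=R.from_rotvec(s['ee_rot']).as_matrix()
X=s['position']+M[:,1]*(.1037); print(X)
E
```

```text
t 13.9 pos [0.5773 0.1157 0.1755] yaw -24.3 tilt [ 0.004 -0.    -1.   ] q [ 0.37  0.55 -0.83  1.75  0.46  1.04 -1.04] F [-2.  -1.3  8.7] op 0.0153
[0.57770953 0.11563576 0.07176523]
```

View pics/s7.png

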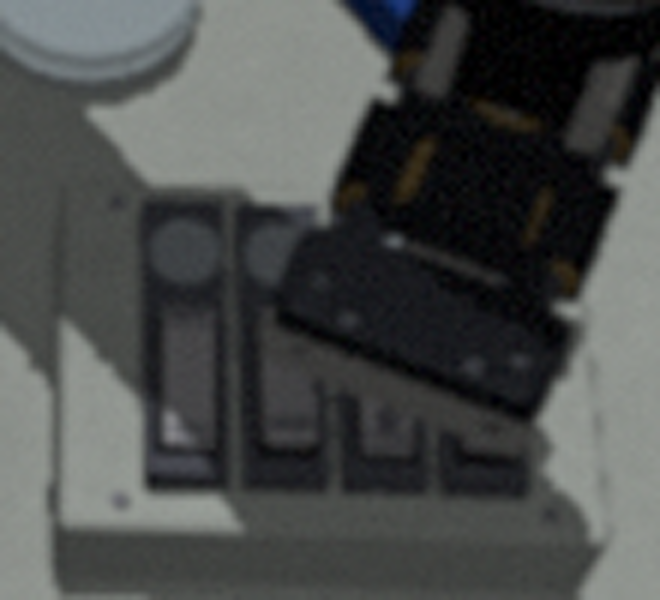

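Emit:
step_arm:
  targets:
    - [0, 0, 0, 0, 0, -0.01, 1]
    - [0, 0, 0, 0, 0, -0.012, 1]
    - [0, 0, 0, 0, 0, -0.012, 1]
    - [0, 0, 0, 0, 0, -0.012, 1]
    - [0, 0, 0, 0, 0, -0.012, 1]
    - [0, 0, 0, 0, 0, -0.012, 1]
    - [0, 0, 0, 0, 0, -0.012, 1]
    - [0, 0, 0, 0, 0, -0.012, 1]
    - [0, 0, 0, 0, 0, -0.012, 1]
    - [0, 0, 0, 0, 0, -0.012, 1]

```text
time_s: 15.2
position: [0.5775, 0.1176, 0.175]
ee_rot: [-1.557, 0.323, -0.345]
contact_force: [-5.1, -2.9, 17.3]
opening: 0.0151
```

```bash
python3 - <<'E'
from st import *
s=st()
M=R.from_rotvec(s['ee_rot']).as_matrix()
X=s['position']+M[:,1]*(.1037); print(X)
E
```

```text
t 15.2 pos [0.5775 0.1176 0.175 ] yaw -24.3 tilt [ 0.011 -0.014 -1.   ] q [ 0.36  0.54 -0.82  1.75  0.47  1.04 -1.06] F [-5.1 -2.9 17.3] op 0.0151
[0.57856449 0.1161634  0.07134375]
```

Emit:
step_arm:
  targets:
    - [0, 0, 0, 0, 0, 0.03, 1]
    - [0, 0, 0, 0, 0, 0.1, 1]
    - [0.028, 0.022, 0, 0, 0, 0.1, 1]
    - [0, 0, 0, 0, 0, 0.1, 1]
    - [0, 0, 0, 0, 0, 0.1, 1]
    - [0, 0, 0, 0, 0, 0, 1]
    - [0, 0, 0, 0, 0, 0, 1]
    - [0, 0, 0, 0, 0, 0, 1]
    - [0, 0, 0, 0, 0, 0, 1]
    - [0, 0, 0, 0, 0, 0, 1]

```text
time_s: 16.45
position: [0.5754, 0.1184, 0.2649]
ee_rot: [-1.546, 0.335, -0.33]
contact_force: [-0.5, -0.1, -0.4]
opening: 0.015
```

```bash
python3 - <<'E'
from st import *
s=st()
p=grab_frame('wrist');save(p,'w8')
q=grab_frame('scene');cv2.imwrite('pics/s8.png',cv2.resize(q['frame'][130:260,270:410],None,fx=5,fy=4.5,interpolation=cv2.INTER_CUBIC)[:,:,::-1])
E
```

```text
t 16.45 pos [0.5754 0.1184 0.2649] yaw -24.3 tilt [-0.003  0.    -1.   ] q [ 0.41  0.46 -0.88  1.66  0.37  1.21 -0.98] F [-0.5 -0.1 -0.4] op 0.015
```

View pics/w8.png

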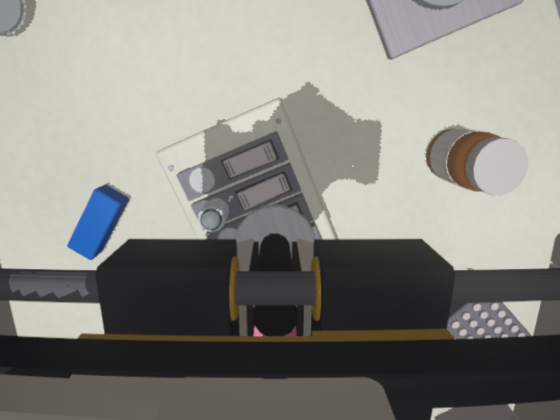

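View pics/s8.png

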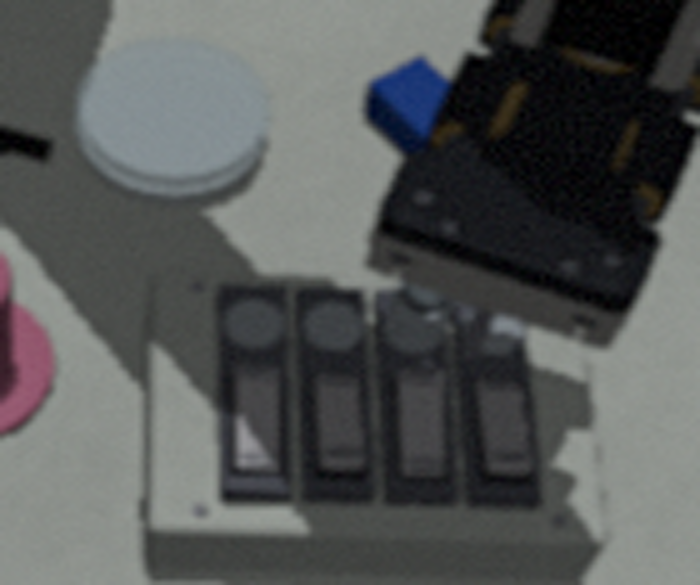

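Emit:
step_arm:
  targets:
    - [0, 0, 0, -0.075, -0.2, 0.005, 1]
    - [0, 0, 0, -0.075, -0.2, 0.005, 1]
    - [0, 0, 0, -0.075, -0.2, 0.005, 1]
    - [0, 0, 0, -0.075, -0.2, 0.005, 1]
    - [0, 0, 0, -0.075, -0.2, 0.005, 1]
    - [0, 0, 0, -0.075, -0.2, 0.005, 1]
    - [0, 0, 0, -0.075, -0.2, 0.005, 1]
    - [0, 0, 0, -0.075, -0.2, 0, 1]
    - [0, 0, 0, 0, 0, 0, 1]
    - [0, 0, 0, 0, 0, 0, 1]

```text
time_s: 17.8
position: [0.4503, -0.2091, 0.2725]
ee_rot: [-1.544, 0.331, -0.329]
contact_force: [-0.1, 0.6, -2.0]
opening: 0.015
```

```bash
python3 - <<'E'
from st import *
s=st()
E
```

```text
t 17.8 pos [ 0.4503 -0.2091  0.2725] yaw -24.1 tilt [-0.001  0.002 -1.   ] q [ 1.12  0.23 -0.85  1.86  0.19  1.13 -0.21] F [-0.1  0.6 -2. ] op 0.015
```

Emit:
step_arm:
  targets:
    - [-0.004, -0.002, 0, 0.005, -0.028, 0, 1]
    - [0, 0, 0, 0, 0, 0, 1]
    - [0, 0, 0, 0, 0, -0.08, 1]
    - [0, 0, 0, 0, 0, -0.08, 1]
    - [0, 0, 0, 0, 0, -0.08, 1]
    - [0, 0, 0, 0, 0, 0, 1]
    - [0, 0, 0, 0, 0, 0, 1]
    - [0, 0, 0, 0, 0, 0, 1]
    - [0, 0, 0, 0, 0, 0, 1]
    - [0, 0, 0, 0, 0, 0, 1]

```text
time_s: 19.05
position: [0.4527, -0.2114, 0.2209]
ee_rot: [-1.546, 0.325, -0.325]
contact_force: [0.4, 0.3, -0.5]
opening: 0.0153
```

```bash
python3 - <<'E'
from st import *
s=st()
q=grab_frame('scene');cv2.imwrite('pics/s9.png',cv2.resize(q['frame'][90:230,130:260],None,fx=4.5,fy=4.2,interpolation=cv2.INTER_CUBIC)[:,:,::-1])
p=grab_frame('wrist');save(p,'w9')
print(proj(q,s['position']-[0,0,.1037]))
E
```

```text
t 19.05 pos [ 0.4527 -0.2114  0.2209] yaw -23.8 tilt [-0.     0.001 -1.   ] q [ 1.09  0.3  -0.82  1.92  0.26  1.03 -0.26] F [ 0.4  0.3 -0.5] op 0.0153
[166.61864537 196.94704914]
```

View pics/s9.png

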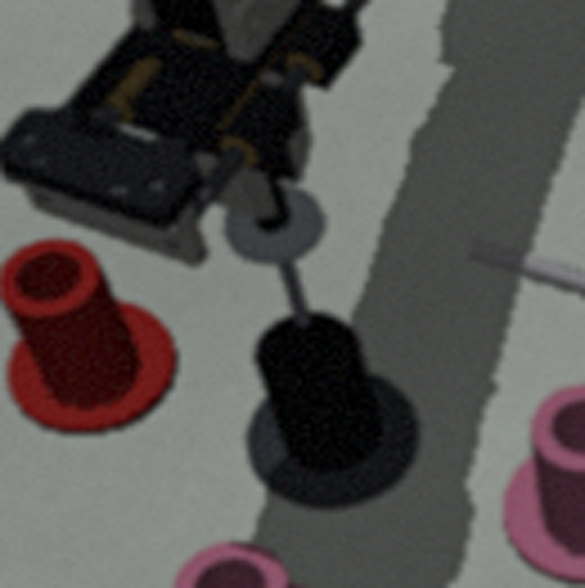

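View pics/w9.png

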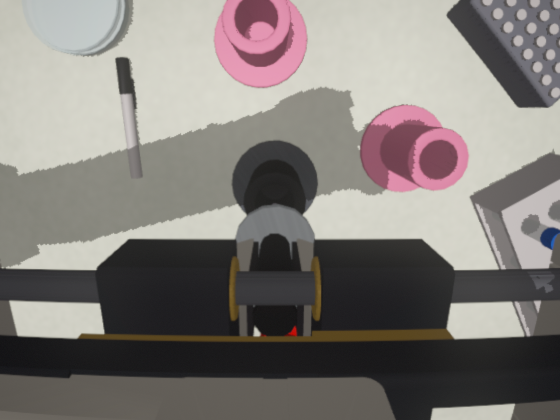

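Emit:
step_arm:
  targets:
    - [-0.002, 0, 0, -0.007, -0.017, 0, 1]
    - [0, 0, 0, 0, 0, 0, 1]
    - [0, 0, 0, 0, 0, 0, 1]
    - [0, 0, 0, 0, 0, -0.07, 1]
    - [0, 0, 0, 0, 0, -0.1, 1]
    - [0, 0, 0, 0, 0, -0.1, 1]
    - [0, 0, 0, 0, 0, -0.1, 1]
    - [0, 0, 0, 0, 0, 0, 1]
    - [0, 0, 0, 0, 0, 0, 1]
    - [0, 0, 0, 0, 0, 0, 1]

```text
time_s: 20.4
position: [0.4504, -0.2144, 0.142]
ee_rot: [-1.546, 0.326, -0.324]
contact_force: [-0.7, 0.4, -0.8]
opening: 0.0153
```

```bash
python3 - <<'E'
from st import *
s=st()
E
```

```text
t 20.4 pos [ 0.4504 -0.2144  0.142 ] yaw -23.7 tilt [-0.001  0.001 -1.   ] q [ 1.03  0.41 -0.76  1.99  0.37  0.88 -0.35] F [-0.7  0.4 -0.8] op 0.0153
```

Emit:
step_arm:
  targets:
    - [0, 0, 0, 0.004, -0.002, -0.03, 1]
    - [0, 0, 0, 0, 0, -0.04, 1]
    - [0, 0, 0, 0, 0, -0.03, 1]
    - [0, 0, 0, 0, 0, -0.005, 1]
    - [0, 0, 0, 0, 0, 0, 1]
    - [0, 0, 0, 0, 0, 0, 1]
    - [0, 0, 0, 0, 0, 0, 1]
    - [0, 0, 0, 0, 0, -0.005, 1]
    - [0, 0, 0, 0, 0, -0.005, 1]
    - [0, 0, 0, 0, 0, -0.005, 1]

```text
time_s: 21.65
position: [0.4523, -0.2157, 0.1185]
ee_rot: [-1.548, 0.325, -0.327]
contact_force: [-4.8, 0.7, 14.5]
opening: 0.0151
```

```bash
python3 - <<'E'
from st import *
s=st()
q=grab_frame('scene');cv2.imwrite('pics/s10.png',cv2.resize(q['frame'][90:230,130:260],None,fx=4.5,fy=4.2,interpolation=cv2.INTER_CUBIC)[:,:,::-1])
E
```

```text
t 21.65 pos [ 0.4523 -0.2157  0.1185] yaw -23.8 tilt [ 0.001 -0.002 -1.   ] q [ 1.    0.45 -0.74  2.01  0.41  0.83 -0.39] F [-4.8  0.7 14.5] op 0.0151
```

View pics/s10.png

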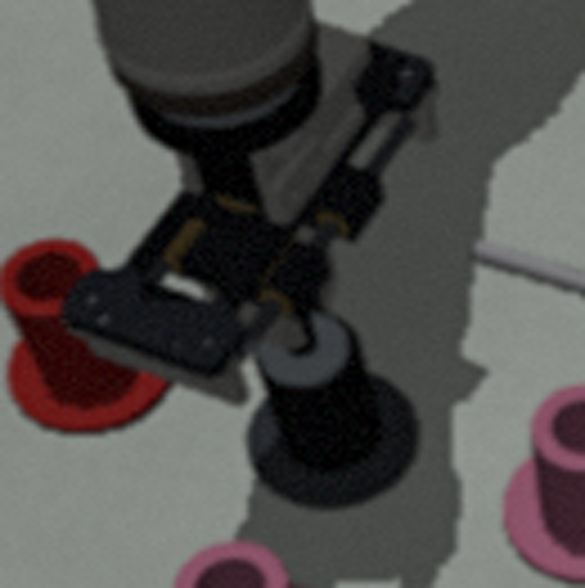

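Emit:
step_arm:
  targets:
    - [0, 0, 0, 0, 0, 0.002, 1]
    - [0, 0, 0, 0, 0, 0, -1]
    - [0, 0, 0, 0, 0, 0, -1]
    - [0, 0, 0, 0, 0, 0, -1]
    - [0, 0, 0, 0, 0, 0, -1]
    - [0, 0, 0, 0, 0, 0, -1]
    - [0, 0, 0, 0, 0, 0, -1]
    - [0, 0, 0, 0, 0, 0, -1]
    - [0, 0, 0, 0, 0, 0, -1]
    - [0, 0, 0, 0, 0, 0, -1]

```text
time_s: 22.95
position: [0.4526, -0.2157, 0.1189]
ee_rot: [-1.548, 0.324, -0.327]
contact_force: [-0.0, -0.3, 0.0]
opening: 0.0913
```

```bash
python3 - <<'E'
from st import *
s=st()
p=grab_frame('wrist');save(p,'w11')
E
```

```text
t 22.95 pos [ 0.4526 -0.2157  0.1189] yaw -23.8 tilt [ 0.002 -0.002 -1.   ] q [ 1.    0.45 -0.74  2.01  0.41  0.83 -0.39] F [-0.  -0.3  0. ] op 0.0913
```

View pics/w11.png

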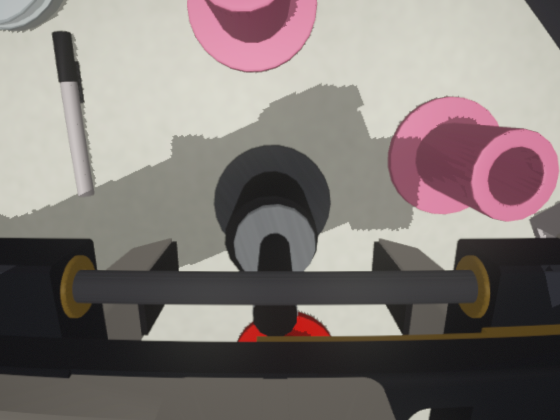

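Released, upright at wrist pixels (275, 240–330). Retreat straight up, then aside toward the robot's right.

Emit:
step_arm:
  targets:
    - [0, 0, 0, 0, 0, 0.1, -1]
    - [0, 0, 0, 0, 0, 0.15, -1]
    - [0, 0, 0, 0, 0, 0.15, -1]
    - [0, 0, 0, 0, 0, 0.15, -1]
    - [0, 0, 0, 0, 0, 0.05, -1]
    - [0, 0, 0, -0.05, -0.15, 0, -1]
    - [0, 0, 0, -0.05, -0.15, 0, -1]
    - [0, 0, 0, -0.05, -0.15, 0, -1]
    - [0, 0, 0, -0.05, -0.15, 0, -1]
    - [0, 0, 0, -0.05, -0.15, 0, -1]

```text
time_s: 24.25
position: [0.3994, -0.3654, 0.2386]
ee_rot: [-1.546, 0.322, -0.317]
contact_force: [0.2, 0.3, -0.0]
opening: 0.0917
```

Emit:
step_arm:
  targets:
    - [0, 0, 0, -0.05, -0.15, 0, -1]
    - [0, 0, 0, -0.05, -0.15, 0, -1]
    - [0, 0, 0, 0, 0, 0, -1]
    - [0, 0, 0, 0, 0, 0, -1]
    - [0, 0, 0, 0, 0, 0, -1]
    - [0, 0, 0, 0, 0, 0, -1]
    - [0, 0, 0, 0, 0, 0, -1]
    - [0, 0, 0, 0, 0, 0, -1]
    - [0, 0, 0, 0, 0, 0, -1]
    - [0, 0, 0, 0, 0, 0, -1]

```text
time_s: 25.5
position: [0.377, -0.4253, 0.234]
ee_rot: [-1.543, 0.326, -0.313]
contact_force: [0.5, 0.1, -0.0]
opening: 0.0919
```

```bash
python3 - <<'E'
from st import *
s=st()
p=grab_frame('scene');save(p,'s12')
q=grab_frame('top')
a=q['frame'][135:230,150:270]; cv2.imwrite('pics/t12.png',cv2.resize(a,None,fx=6,fy=6,interpolation=cv2.INTER_CUBIC)[:,:,::-1])
a=p['frame'][180:270,290:400]; cv2.imwrite('pics/s13.png',cv2.resize(a,None,fx=7,fy=6.5,interpolation=cv2.INTER_CUBIC)[:,:,::-1])
a=q['frame'][200:265,330:400]; cv2.imwrite('pics/t13.png',cv2.resize(a,None,fx=8,fy=8,interpolation=cv2.INTER_CUBIC)[:,:,::-1])
E
```

```text
t 25.5 pos [ 0.377  -0.4253  0.234 ] yaw -23.3 tilt [-0.007  0.006 -1.   ] q [ 1.36  0.41 -0.72  1.74  0.29  1.12  0.14] F [ 0.5  0.1 -0. ] op 0.0919
```

View pics/s12.png

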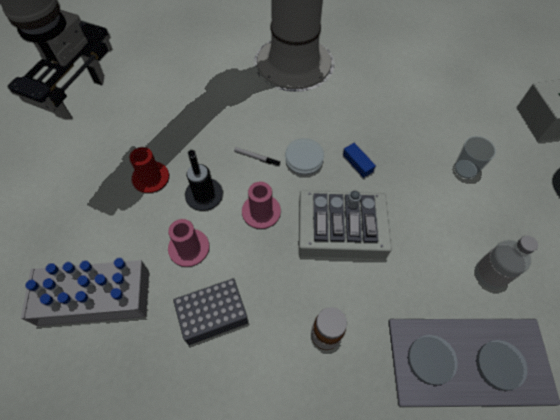

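View pics/s13.png

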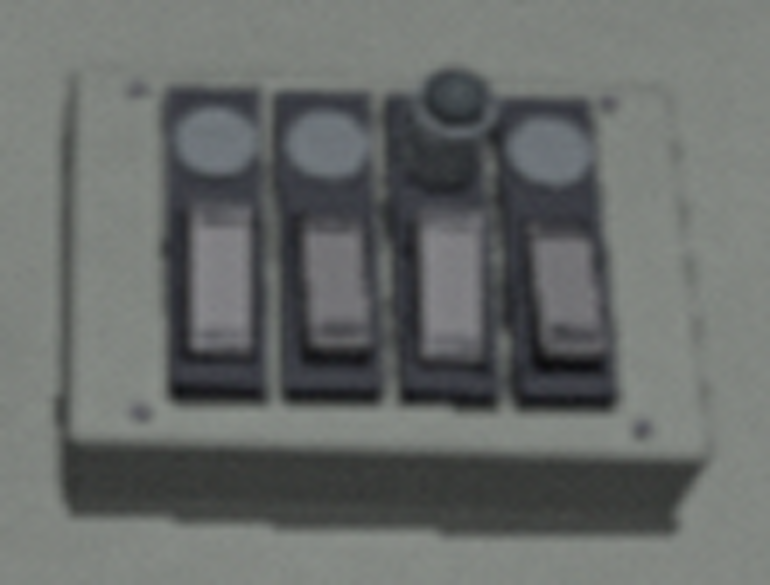

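View pics/t12.png

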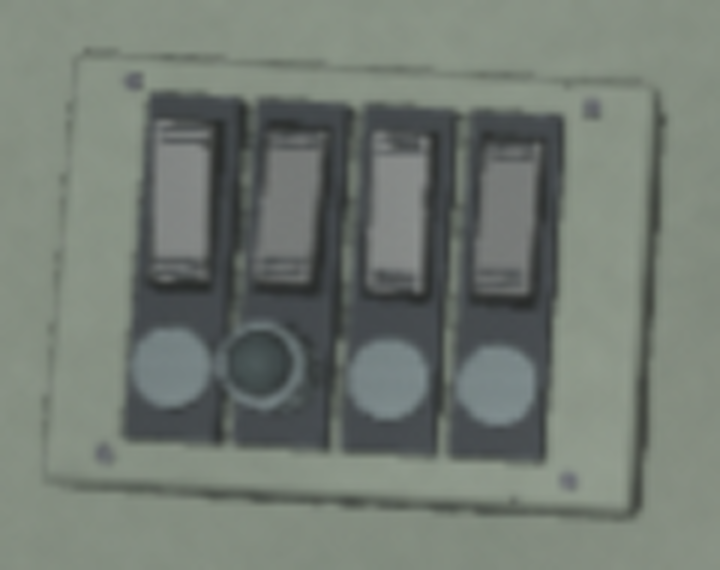

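View pics/t13.png

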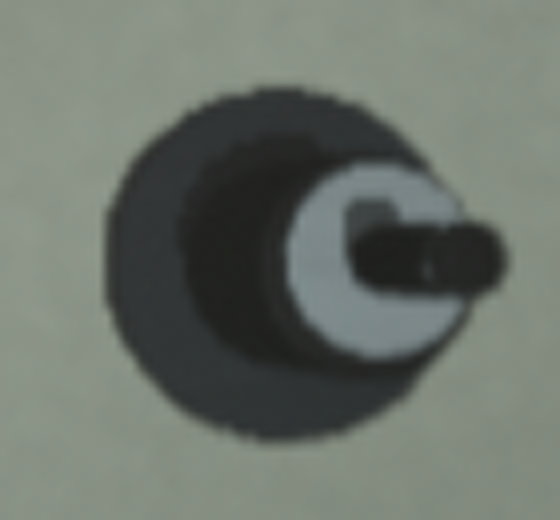

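```bash
python3 -c "
from workcell import *
print(job_done())"
```

```text
the job is handed in; nothing more can be done
None
```

The LED channel is switched on, the stylus is back upright in its stand, and the job is handed in at about 25.5 s, against the 53 s limit.

- **Press:** I gripped the stylus by its handle and pressed the raised end of the rocker. The LED channel is the second module from the robot's left. It stopped moving at about 17 N with the tip at about 0.071 m, where fully on is 0.072 m.
- **Return:** The stylus seated at the same height as when I gripped it. I then opened the hand and moved it well clear of everything.
- **Rockers:** In the last scene and top pictures, the LED rocker looks the same as the one that started on, and the other three look unchanged.
- **Stylus:** It stands upright with its collar on the rim, about 1–2 mm sideways from where it started, within the stand's play.
- **Disagreements:** The cameras differed by 2–4 mm on the module's position. The wrist view put the rocker about 2–3 mm off my first estimate. I aimed between the two, and the tip landed on the rocker.
- **Failed calls:** The only failed call was one of the networks refusing the name `rocker_led`, so I judged the rocker states from the pictures.

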